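Clip the working torch onto the emergency box

TASK

Three torches that look alike lie on the serving table, but only one has its battery pack in, which you can tell by its weight alone. Find that one and press it fully home into the two spring clips on the lid of the emergency box, either way round. Leave the other two torches lying flat on the table, and do not knock over or shove the crockery and other things around.

Things in the scene. Friction and masses are not known exactly. Their poses are not given: they have to be found in the camera images.
- torch_a: Torch: straight dark octagonal barrel, 38 mm across flats, 180 mm long, lying on one flat, so that two flats stand upright at its sides. Origin at its centre (19 mm above the table); x runs along the barrel to the lens. It balances at its centre. With its battery pack it weighs about 0.45 kg, without about 0.19 kg (give or take 25 g).
- torch_b: Torch, same as torch_a in size, look, axes and weights. Which of the three has the pack differs from start to start.
- torch_c: Torch, same as torch_a in size, look, axes and weights. The pack sits hidden at mid length with 2 to 3 mm of play.
- box: Grey steel emergency box, fixed to the table, 244 x 114 mm, its flat lid 50 mm above the table. Origin at the centre of its underside; x along its length, y across, z up. On the lid stand two spring clips, one 55 mm either side of the middle along x, both open upward; between them the lid is bare, room for the fingers.
- clip0 (a point): One of the two clips, at the top of its rubber saddle, 64 mm above the table. Either side of the saddle stands a sprung steel jaw 20 mm wide along x, with an inward nose (noses 31 mm apart, 94 mm above the table) and a flared top (about 50 mm apart inside, rims 116 mm above the table). Axes as the box's.
- clip1 (a point): The other clip, same as clip0, at the box's +x end. A torch laid level over both clips and pressed straight down spreads the jaws, which snap back over its shoulders; it then stops on the saddles. Pressing it in takes a push of about 5 N beyond the weight of the loaded torch.
- seat (a point): Where the centre of a torch lies when it is fully home in both clips: over the middle of the box, 83 mm above the table (33 mm above the lid); axes as the box's.
- table: The wooden serving table, its top at z = 0.
- mug: Bystander: white mug with a handle, 76 mm across, 88 mm high; origin at the middle of its underside.
- sauce: Bystander: red sauce bottle, 58 mm across, 150 mm high; origin at the middle of its underside.
- mill: Bystander: dark wooden pepper mill, 44 mm across, 100 mm high; origin at the middle of its underside.
- jar: Bystander: amber glass jar with steel cap, 64 mm across, 90 mm high; origin at the middle of its underside.
- ramekin: Bystander: white ramekin, 72 mm across, 42 mm high; origin at the middle of its underside.
- spoon: Bystander: steel serving spoon, 200 mm long, lying flat on the table along its x axis; origin at the underside.
- bowl: Bystander: white bowl, 110 mm across, 50 mm high; origin at the middle of its underside.
There are look-alikes about, which are no part of the job. What is shaped like the torch_b but blue or turquoise is not meant.

How it is judged:
At the end, for the whole second after the job is handed in: The torch with the battery pack rests fully home in both clips (its centre within 25 mm of the seat point, within 4 mm across the clips and 4 mm in height, and parallel to the box within 4 degrees, either way round), the other two lie flat on the bare table, and all three are still and released (((horizontal distance between torch_a and seat below 0.025 m and y of torch_a in the frame of seat between -0.004 and 0.004 m and z of torch_a in the frame of seat between -0.004 and 0.004 m and angle between the x axis of torch_a and the x axis of box, either way round below 0.07 rad and height (world z) of torch_b between 0.012 and 0.026 m and contact force between torch_b and table between 0.5 and 3 N and height (world z) of torch_c between 0.012 and 0.026 m and contact force between torch_c and table between 0.5 and 3 N) or (horizontal distance between torch_b and seat below 0.025 m and y of torch_b in the frame of seat between -0.004 and 0.004 m and z of torch_b in the frame of seat between -0.004 and 0.004 m and angle between the x axis of torch_b and the x axis of box, either way round below 0.07 rad and height (world z) of torch_a between 0.012 and 0.026 m and contact force between torch_a and table between 0.5 and 3 N and height (world z) of torch_c between 0.012 and 0.026 m and contact force between torch_c and table between 0.5 and 3 N) or (horizontal distance between torch_c and seat below 0.025 m and y of torch_c in the frame of seat between -0.004 and 0.004 m and z of torch_c in the frame of seat between -0.004 and 0.004 m and angle between the x axis of torch_c and the x axis of box, either way round below 0.07 rad and height (world z) of torch_a between 0.012 and 0.026 m and contact force between torch_a and table between 0.5 and 3 N and height (world z) of torch_b between 0.012 and 0.026 m and contact force between torch_b and table between 0.5 and 3 N)) and linear speed of each of torch_a, torch_b, torch_c below 0.02 m/s); the robot touches nothing.
It fails at once if a bystander (mug, bottle, mill, jar, ramekin, spoon, bowl) is shoved more than 40 mm (distance of any of mug, sauce, mill, jar, ramekin, spoon, bowl from where it was at the start of the episode above 0.04 m).
It fails at once if a bystander is knocked over (angle between any of mug, sauce, mill, jar, ramekin, bowl's own z axis and vertical above 0.5 rad).
It also fails if it takes over 72 s, if anything falls off the work surface, if the arm or the gripper's body presses on something with over 40 N, if the wrist force passes 120 N, or if a joint passes its speed limit or range.

ROBOT

A 6-joint arm with a two-finger parallel gripper is mounted at the origin on the work surface. World frame = base frame: x ahead of the robot, y to its left, z up, the work surface at z = 0. Lengths are in m, angles in rad, forces in N, time in s.
With the tool pointing down it reaches from about 0.375 to 0.9 m from the base axis. Payload 3.1 kg.
Tool frame: the origin (TCP) lies between the finger pads; the fingertips stand manip.nose_length ahead of it and the grasp point (between the pads) lies 5 mm behind it (manip.nose_length is the distance from the TCP to the fingertips, in m); z points along the fingers, y is the line along which they close (so a half turn about z gives the same grasp; the last joint's range is limited). The gripper opens to 85 mm and grips with 20 to 120 N. Pads are 22 mm wide; open, the fingers measure 114 mm over their backs; the gripper's body (76 mm by 85 mm) begins 54 mm behind the grasp point. The pads swing forward as they close: fully open they stand 13 mm farther back than shut.
Start: joints at [0.952, 0.527, 1.433, -0, 1.181, -0.178], TCP at [0.267, 0.565, 0.245] pointing down, gripper open.
Joint ranges: [-3.08, 3.08], [-0.75, 2.2], [0.22, 2.44], [-1.43, 4.57], [0, 2.65], [-2.85, 2.85]. Speed limits (rad/s): [2.79, 2.79, 3.14, 3.14, 3.14, 3.14].

INTERFACE

Orientations are given as a unit quaternion [x, y, z, w].
In Python, from station import monitor, eyes, job, manip gives the robot as it stands.
- The arm moves only by the shell command python3 -m pendant 'ROWS' [FORCE]. ROWS is JSON, a list that holds one entry, the list of rows, each a list of 7 numbers: the shift along the tool's x, y, z as a fraction of full scale, then the turn, a rotation vector about the tool's x, y, z as a fraction of full scale, then the opening, from 0 (shut) to 1 (fully open). A call has 1 to 20 rows; each row shifts and turns the commanded pose from where the row before left it, along the tool's axes as they then stand; what a row does not reach is not made up. Full scale, the value 1, is 800 mm for a shift and 0.12 rad for a turn. A row lasts 1/10 s, in which the tool goes at most 50 mm and 8.59 degrees, less where a joint would pass 70% of its speed; a pose out of reach is approached as far as the arm can. A call with a number of a shift or a turn outside -1 to 1 is refused whole. A call with a gripper value outside its range is refused whole. The fingers move at their own pace and stop on an object; FORCE is the grip in N (left out, the last holds). Time passes only in rows, so rows that do not move let the fingers close. It gives the time, the measured TCP pose, the force, the opening and the grip force at its end, in the units of the state.
- monitor.sense(): the state, without advancing time (a new reading comes with each control period).
- eyes.snapshot(name): name is "side" or "top" or "wrist"; returns a dict with "pixels" (420x560x3 uint8, red, green, blue), "depth" (420x560 float32, m along the optical axis (not along the pixel's ray), 0 where there is no reading), "intrinsics" (3x3 intrinsics, pixels), "eye" and "attitude" of the camera in the world. Camera axes: x right, y down, z forward; pixel columns grow to the right and rows downward; lengths in m; the calibration is good to about 2 mm. The wrist camera is an equidistant fisheye: a pixel r from the principal point sees the ray r / f radians off the axis. A picture is of the moment at which its call begins.
- job.sign_off(): hands the job in; it is judged then, once.
The state is a dict: "t": time; "q": joint angles; "qd": joint speeds; "tau": joint torques, N m; "tcp_pos": TCP position; "tool_rot": TCP orientation; "force": force on the tool from outside, world axes, zero at the start; "ft_torque": the same for the moment, N m; "finger_gap": opening from 0.0 (shut) to 1.0 (fully open); "gripper_force": force on a finger pad.
Only numpy, scipy, OpenCV 4.12 (cv2) and the standard library are available. Lean on these libraries where they do the work, as an engineer would, in place of code of your own. Each camera call takes 0.05 s, during which the arm holds its last target. There are 200 camera calls.

## Working session

There is one attempt and no reset: what is moved stays moved. The work goes in short steps, Python scripts to look and compute and a shell command to move; the robot and the scene stay as the last step left them, time stands still between calls to the robot, and variables do not carry over. Pictures are saved under pics/ and viewed, at most 10 in all, crops included, and the job is handed in when it is done.

```bash
ls; mkdir -p pics; cat > h.py <<'E'
import numpy as np, cv2
from scipy.spatial.transform import Rotation as R
from station import monitor, eyes, job, manip
def snap(n):
    s=eyes.snapshot(n); return s
def att(s):
    a=np.array(s["attitude"]); return a if a.shape==(3,3) else R.from_quat(a).as_matrix()
def cloud(s):
    d=s["depth"];K=np.array(s["intrinsics"]);v,u=np.indices(d.shape)
    P=np.stack([(u-K[0,2])/K[0,0]*d,(v-K[1,2])/K[1,1]*d,d],-1)
    return P@att(s).T+np.array(s["eye"])
def save(n,im,f=1):
    cv2.imwrite("pics/"+n,cv2.resize(im[...,::-1],None,fx=f,fy=f,interpolation=cv2.INTER_CUBIC))
E
python3 - <<'E'
from h import *
s=snap("top");save("top1.png",s["pixels"],1.4)
np.savez("top.npz",**{k:np.array(v) for k,v in s.items()})
print(s["eye"],s["attitude"],s["intrinsics"])
s=snap("side");save("side1.png",s["pixels"],1.4)
np.savez("side.npz",**{k:np.array(v) for k,v in s.items()})
print(s["eye"],s["attitude"],s["intrinsics"]);print(monitor.sense(),manip.nose_length)
E
```

```text
pics
[ 1.99025789e-01 -1.27429723e-05  1.36431398e+00] [-0.69097835  0.71579513 -0.07368549  0.06896882] [[451.20219629   0.         280.46115426]
 [  0.         451.20219629 207.52856622]
 [  0.           0.           1.        ]]
[-0.09337121 -0.66739213  0.77753432] [ 0.84416295 -0.31717744  0.1494046  -0.40554364] [[417.37026334   0.         279.29858241]
 [  0.         417.37026334 207.59728052]
 [  0.           0.           1.        ]]
{'t': 0.1, 'q': array([ 9.51494655e-01,  5.28358563e-01,  1.43379381e+00,  2.40585127e-05,
        1.18141258e+00, -1.78516009e-01]), 'qd': array([-0.00036903, -0.00302313, -0.00484807, -0.00080804, -0.00124364,
        0.00018416]), 'tau': array([ 2.14952474e-04, -4.43303382e+01, -1.78585589e+01, -2.22057051e-04,
        3.82498067e-03,  2.44359711e-05]), 'tcp_pos': array([0.26626254, 0.56475185, 0.2444342 ]), 'tool_rot': array([ 2.18617330e-01,  9.75810171e-01, -9.04398958e-04, -3.93283150e-04]), 'force': array([-0.06025491, -0.27066901, -0.33177773]), 'ft_torque': array([ 0.01541872,  0.01829694, -0.01102724]), 'gripper_force': 0.0, 'finger_gap': 0.9988166495459712} 0.014
```

View pics/top1.png

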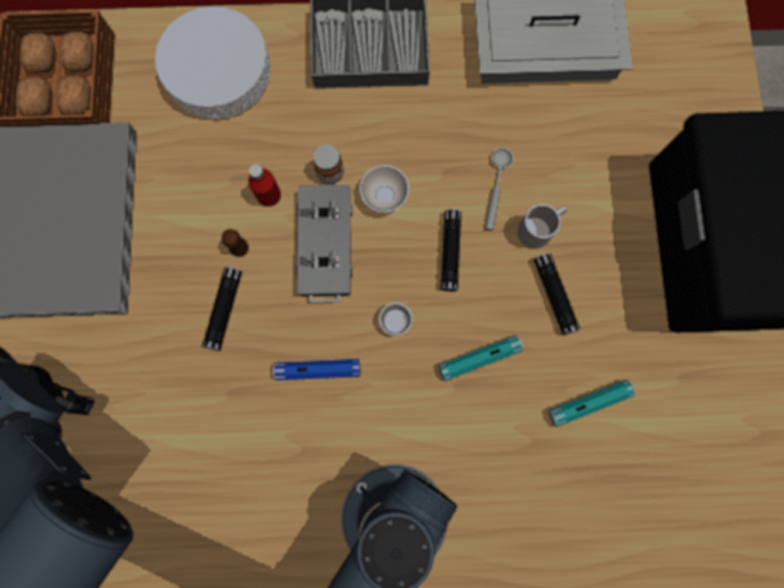

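View pics/side1.png

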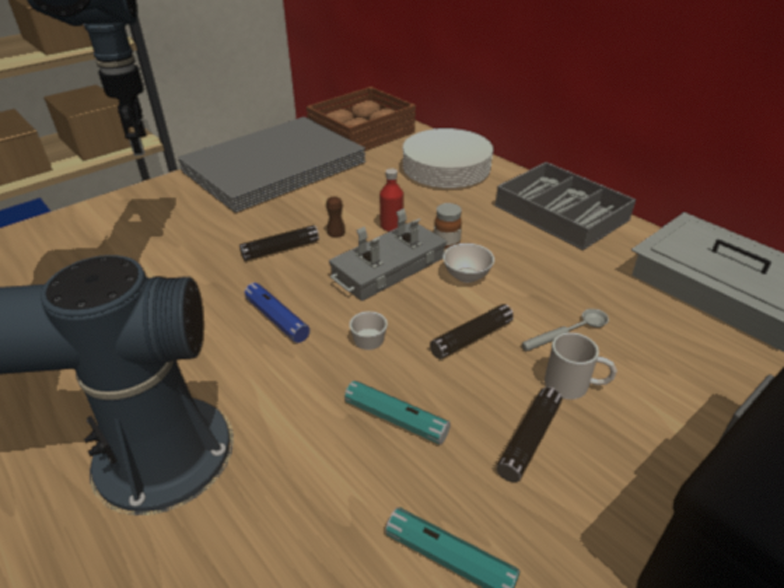

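The top picture shows three dark torches at about (222,309), (451,250) and (556,294), the box at (323,240) with clips at (322,212) and (322,262), the mug at (540,226) near the right torch, the mill at (235,243) and the ramekin at (395,320). The side picture shows the same things. I'll measure them in both views.

```bash
cat > m.py <<'E'
from h import *
T=dict(np.load("top.npz"));S=dict(np.load("side.npz"))
def bl(s,cx,cy,w,lo,hi,f=1.4,dark=True):
    P=cloud(s);x0,y0=int(cx/f),int(cy/f);sl=(slice(y0-w,y0+w),slice(x0-w,x0+w))
    p=P[sl].reshape(-1,3);c=s["pixels"][sl].reshape(-1,3).astype(int)
    m=(p[:,2]>lo)&(p[:,2]<hi)
    if dark:m&=c.max(1)<90
    return p[m]
for n,(a,b) in dict(L=((222,309),(280,243)),M=((451,250),(473,331)),R=((556,294),(531,433))).items():
  for s,c,w in ((T,a,33),(S,b,42)):
    p=bl(s,*c,w,.02,.05)
    r=cv2.minAreaRect(p[:,:2].astype(np.float32)*1000)
    q=p[:,:2]-p[:,:2].mean(0);V=np.linalg.svd(q,full_matrices=0)[2][0]
    print(n,len(p),np.round(r[0],1),np.round(r[1],1),"yaw",round(np.degrees(np.arctan2(V[1],V[0]))%180,1),"ztop",np.round(np.percentile(p[:,2],[50,90]),4))
# box lid
for s,c,w in ((T,(323,240),48),(S,(388,258),45)):
    p=bl(s,*c,w,.044,.056,dark=False)
    r=cv2.minAreaRect(p[:,:2].astype(np.float32)*1000);print("lid",len(p),r,np.median(p[:,2]))
    p=bl(s,*c,w,.075,.125,dark=False); 
    print("clips",len(p),p.min(0),p.max(0))
    k,l,ce=cv2.kmeans(p[:,:2].astype(np.float32),2,None,(3,50,1e-5),5,0);print(ce)
# map of heights
P=cloud(T);z=P[...,2]
for n,c in dict(mug=(540,226),sauce=(264,186),mill=(235,243),jar=(327,163),ram=(395,320),bowl=(384,190),spoon=(497,190)).items():
    p=bl(T,*c,28,.02,.2,dark=False);print(n,np.round(np.median(p,0),3), np.round(P[int(c[1]/1.4),int(c[0]/1.4)],3),"x",p[:,0].min().round(3),p[:,0].max().round(3),"y",p[:,1].min().round(3),p[:,1].max().round(3))
save("boxcrop.png",T["pixels"][100:240,140:300],4)
E
python3 m.py
```

```text
L 719 [448.2 355.5] [ 39.  177.9] yaw 165.5 ztop [0.0347 0.0397]
L 859 [476.5 365.6] [482.8 242.9] yaw 76.0 ztop [0.0321 0.0398]
M 657 [ 576.9 -151.4] [ 86.5 214.1] yaw 174.0 ztop [0.0343 0.0397]
M 774 [ 595.2 -120.5] [245.8 139.7] yaw 22.2 ztop [0.0339 0.0381]
R 705 [ 454.8 -368. ] [175.9  39.6] yaw 16.3 ztop [0.0343 0.0395]
R 1197 [ 471.2 -365. ] [216.9  39.5] yaw 17.1 ztop [0.0348 0.0384]
lid 2622 ((613.4453125, 112.430908203125), (293.9441223144531, 252.35406494140625), 22.51128387451172) 0.04979465602321809
clips 353 [0.52409123 0.10340373 0.07525985] [0.72480138 0.27375056 0.12289926]
[[0.5909564  0.13443871]
 [0.6963943  0.24903165]]
lid 1595 ((614.3701171875, 158.22076416015625), (276.48590087890625, 285.5458984375), 64.39070129394531) 0.048922734587679706
clips 617 [0.52197095 0.09782035 0.07513646] [0.78076262 0.33393215 0.11936349]
[[0.62868786 0.12895738]
 [0.64320976 0.27584603]]
mug [ 0.594 -0.341  0.055] [ 0.615 -0.348  0.005] x 0.518 0.638 y -0.395 -0.296
sauce [0.694 0.249 0.093] [0.693 0.251 0.106] x 0.624 0.735 y 0.179 0.287
mill [0.573 0.324 0.039] [0.574 0.315 0.091] x 0.505 0.683 y 0.248 0.36
jar [0.714 0.119 0.052] [0.744 0.119 0.095] x 0.65 0.788 y 0.04 0.186
ram [ 0.419 -0.017  0.039] [ 0.414 -0.017  0.003] x 0.375 0.444 y -0.052 0.017
bowl [0.707 0.018 0.043] [ 0.712 -0.002  0.007] x 0.611 0.754 y -0.055 0.086
spoon [ 0.63  -0.297  0.036] [ 0.7   -0.257  0.017] x 0.587 0.702 y -0.336 -0.162
```

View pics/boxcrop.png

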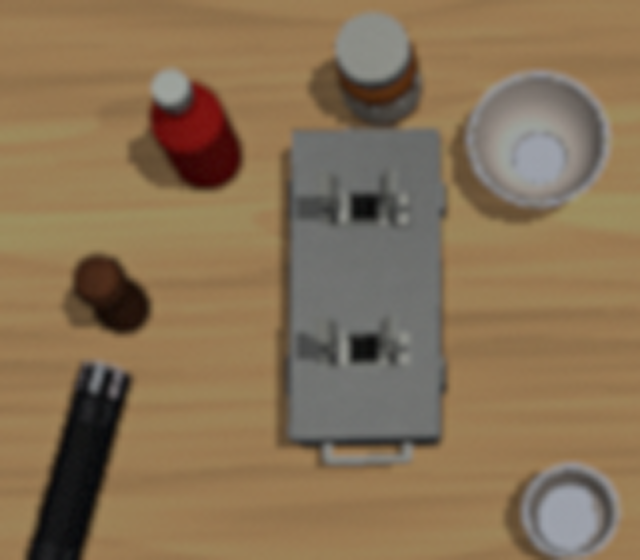

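The enlarged crop shows the dark saddles of the clips at (365,207) and (365,348), and the lid corners at (292,130), (440,130), (438,440) and (288,440). Next I'll refine the torch and box positions with connected components.

```bash
cat > m2.py <<'E'
from h import *
T=dict(np.load("top.npz"));S=dict(np.load("side.npz"))
def ray(s,u,v,z):
    K=s["intrinsics"];d=att(s)@np.array([(u-K[0,2])/K[0,0],(v-K[1,2])/K[1,1],1]);e=s["eye"];return e+d*(z-e[2])/d[2]
def comp(s,c,mask):
    n,l=cv2.connectedComponents(mask.astype(np.uint8));k=l[int(c[1]/1.4)-3:int(c[1]/1.4)+4,int(c[0]/1.4)-3:int(c[0]/1.4)+4].ravel();k=np.bincount(k[k>0]).argmax();return l==k
for nm,s,cs in (("top",T,[(222,309),(451,250),(556,294)]),("side",S,[(280,243),(473,331),(531,433)])):
  P=cloud(s);c=s["pixels"].astype(int)
  for q in cs:
    m=comp(s,q,(P[...,2]>.012)&(P[...,2]<.05)&(c.max(2)<100))
    p=P[m]; r=cv2.minAreaRect(p[:,:2].astype(np.float32)*1000);b=cv2.boxPoints(r);e=[b[1]-b[0],b[2]-b[1]];e=max(e,key=np.linalg.norm)
    print(nm,len(p),np.round(r[0],1),np.round(r[1],1),"yaw",round(np.degrees(np.arctan2(e[1],e[0]))%180,1),"z",np.round(np.percentile(p[:,2],[80,95]),4))
  m=comp(s,(323,240) if nm=="top" else (385,262),(P[...,2]>.043)&(P[...,2]<.057))
  p=P[m];r=cv2.minAreaRect(p[:,:2].astype(np.float32)*1000);b=cv2.boxPoints(r);e=[b[1]-b[0],b[2]-b[1]];e=max(e,key=np.linalg.norm)
  print("lid",r,"yaw",np.degrees(np.arctan2(e[1],e[0])),np.median(p[:,2]))
f=lambda u,v:(140+(u+.5)/4-.5,100+(v+.5)/4-.5)
a=ray(T,*f(365,207),.064);b=ray(T,*f(365,348),.064);print(a,b,(a+b)/2,np.linalg.norm(a-b),np.degrees(np.arctan2(*(a-b)[1::-1])))
c=[ray(T,*f(*q),.05) for q in ((292,130),(440,130),(439,440),(288,440))];print(np.mean(c,0),c)
for q in c: pass
E
python3 m2.py
```

```text
top 788 [448.3 356.1] [ 40.3 177.9] yaw 165.4 z [0.0381 0.0405]
top 697 [ 560.7 -144.3] [ 38.3 178.9] yaw 174.3 z [0.0378 0.0411]
top 758 [ 455.9 -367.6] [179.5  39.8] yaw 16.2 z [0.0381 0.0402]
lid ((590.144775390625, 132.03842163085938), (115.08001708984375, 245.6302032470703), 88.74598693847656) yaw -1.2540095 0.04979297453316356
side 593 [445.3 349.2] [ 36.4 177.8] yaw 164.6 z [0.036  0.0382]
side 836 [ 558.6 -148.1] [ 37.4 178. ] yaw 173.6 z [0.0368 0.0385]
side 1361 [ 478.7 -361.8] [234.  45.] yaw 18.8 z [0.0376 0.0393]
lid ((590.0267944335938, 129.71983337402344), (120.1434326171875, 248.2974853515625), 88.61174774169922) yaw -1.3882529 0.04890435920867453
[0.64334854 0.12987343 0.064     ] [0.53370522 0.13135759 0.064     ] [0.58852688 0.13061551 0.064     ] 0.10965335957912009 -0.7755230097338089
[0.58856259 0.1322427  0.05      ] [array([0.71213514, 0.186542  , 0.05      ]), array([0.70821983, 0.07276856, 0.05      ]), array([0.4649885 , 0.07883198, 0.05      ]), array([0.46890691, 0.19082824, 0.05      ])]
```

```bash
cat >> h.py <<'E'
def go(x,y,z,yaw):
    s=monitor.sense();M=R.from_quat(s["tool_rot"]).as_matrix()
    cur=np.degrees(np.arctan2(M[1,0],M[0,0]));d=(yaw-cur+90)%180-90
    t=-np.radians(d); G=M@R.from_rotvec([0,0,t]).as_matrix()
    D=np.array([x,y,z])-s["tcp_pos"]
    print("tcp",s["tcp_pos"].round(4),"yaw",round(cur,1),"q6",s["q"][5].round(2),"t",s["t"],"F",s["force"].round(2),"gap",s["finger_gap"],"tilt",np.degrees(np.arccos(-M[2,2])).round(2))
    print(" turn total(z) %.2f"%(t/.12)," shift after turn (fraction)",(G.T@D/.8).round(4)," before turn",(M.T@D/.8).round(4),"dist",np.linalg.norm(D).round(3))
E
python3 -c "
from h import *
go(.447,.354,.12,165.2)"
```

```text
tcp [0.2663 0.5648 0.2444] yaw 154.7 q6 -0.18 t 0.1 F [-0.06 -0.27 -0.33] gap 0.9988166495459712 tilt 0.11
 turn total(z) -1.52  shift after turn (fraction) [-0.2858 -0.1967  0.1557]  before turn [-0.3168 -0.1416  0.1557] dist 0.304
```

```bash
python3 -m pendant '[[[0,0,0,0,0,-0.76,0.8],[0,0,0,0,0,-0.76,0.8],[-0.0357,-0.0246,0.0195,0,0,0,0.8],[-0.0357,-0.0246,0.0195,0,0,0,0.8],[-0.0357,-0.0246,0.0195,0,0,0,0.8],[-0.0357,-0.0246,0.0195,0,0,0,0.8],[-0.0357,-0.0246,0.0195,0,0,0,0.8],[-0.0357,-0.0246,0.0195,0,0,0,0.8],[-0.0357,-0.0246,0.0195,0,0,0,0.8],[-0.0357,-0.0246,0.0195,0,0,0,0.8],[0,0,0,0,0,0,0.8],[0,0,0,0,0,0,0.8]]]' 40; python3 - <<'E'
from h import *
go(.447,.354,.019,165.2)
s=snap("wrist");save("w1.png",s["pixels"]);print(s["intrinsics"],s["eye"],s["attitude"])
np.savez("w1.npz",**{k:np.array(v) for k,v in s.items()})
E
```

```text
t: 1.3
tcp_pos: [0.4473, 0.3538, 0.1198]
tool_rot: [0.13, 0.992, -0.0, -0.001]
force: [-0.4, -0.5, 0.2]
finger_gap: 0.799
gripper_force: 0.0
tcp [0.4473 0.3538 0.1198] yaw 165.1 q6 -0.84 t 1.3 F [-0.4  -0.54  0.17] gap 0.7993632937987948 tilt 0.11
 turn total(z) -0.02  shift after turn (fraction) [0.0003 0.0002 0.126 ]  before turn [0.0003 0.0002 0.126 ] dist 0.101
[[325.1922621    0.         280.18084836]
 [  0.         325.1922621  213.76659655]
 [  0.           0.           1.        ]] [0.3699974  0.37448847 0.24954675] [0.78343245 0.60115128 0.09558191 0.12535884]
```

View pics/w1.png

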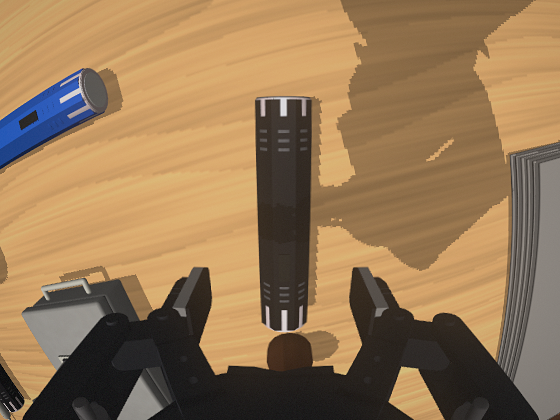

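The wrist picture shows the left torch centred between the fingers, its ends at (284,97) and (284,330) and the mill's knob at (290,352). I'll descend.

```bash
python3 -m pendant '[[[0,0,0.03,0,0,0,0.8],[0,0,0.03,0,0,0,0.8],[0,0,0.03,0,0,0,0.8],[0,0,0.024,0,0,0,0.8],[0,0,0.012,0,0,0,0.8],[0,0,0,0,0,0,0.8],[0,0,0,0,0,0,0.2],[0,0,0,0,0,0,0.2],[0,0,0,0,0,0,0.2],[0,0,0,0,0,0,0.2],[0,0,0,0,0,0,0.2],[0,0,0,0,0,0,0.2]]]' 60; python3 -m pendant '[[[0,0,-0.02,0,0,0,0.2],[0,0,-0.03,0,0,0,0.2],[0,0,0,0,0,0,0.2],[0,0,0,0,0,0,0.2],[0,0,0,0,0,0,0.2],[0,0,0,0,0,0,0.2]]]';  python3 -c "
from h import *
go(.447,.354,.019,165.2)
s=monitor.sense();print(s['ft_torque'],s['tau'])"
```

```text
t: 2.55
tcp_pos: [0.4481, 0.3553, 0.0212]
tool_rot: [0.129, 0.992, 0.001, 0.001]
force: [-1.5, 1.8, 6.0]
finger_gap: 0.43
gripper_force: 61.1
t: 3.15
tcp_pos: [0.4466, 0.3542, 0.0587]
tool_rot: [0.129, 0.992, -0.001, -0.001]
force: [0.6, -1.0, -1.7]
finger_gap: 0.431
gripper_force: 60.5
tcp [0.4466 0.3542 0.0587] yaw 165.2 q6 -0.84 t 3.15 F [ 0.57 -0.96 -1.65] gap 0.4307815339716025 tilt 0.13
 turn total(z) -0.00  shift after turn (fraction) [-0.0007 -0.      0.0496]  before turn [-0.0007 -0.      0.0496] dist 0.04
[0.03076056 0.07145587 0.0047755 ] [-2.05488468e-02 -4.55054927e+01 -9.75523710e+00 -9.99283162e-03
 -5.46900148e-03  1.80603015e-04]
```

```bash
python3 -m pendant '[[[0,0,0,0,0,0,0.2]]]'; python3 -m pendant '[[[0,0,0.025,0,0,0,0.2],[0,0,0.015,0,0,0,0.2],[0,0,0.006,0,0,0,0.2],[0,0,0,0,0,0,0.2],[0,0,0,0,0,0,0.8],[0,0,0,0,0,0,0.8],[0,0,0,0,0,0,0.8],[0,0,-0.03,0,0,0,0.8],[0,0,-0.05,0,0,0,0.8],[0,0,-0.05,0,0,0,0.8],[0,0,-0.05,0,0,0,0.8],[0,0,-0.02,0,0,0,0.8],[0,0,0,0,0,0,0.8]]]';  python3 -c "
from h import *
go(.560,-.146,.18,174)"
```

```text
t: 3.25
tcp_pos: [0.4468, 0.3544, 0.0588]
tool_rot: [0.129, 0.992, -0.0, -0.001]
force: [0.0, -0.7, -1.4]
finger_gap: 0.433
gripper_force: 60.5
t: 4.55
tcp_pos: [0.449, 0.3557, 0.1864]
tool_rot: [0.129, 0.992, 0.002, 0.003]
force: [1.3, 0.6, -0.2]
finger_gap: 0.796
gripper_force: 0.0
tcp [0.449  0.3557 0.1864] yaw 165.2 q6 -0.84 t 4.55 F [ 1.31  0.65 -0.25] gap 0.7957114197804386 tilt 0.45
 turn total(z) -1.28  shift after turn (fraction) [-0.2034 -0.6092  0.0068]  before turn [-0.2942 -0.5709  0.0068] dist 0.514
```

```bash
python3 -m pendant '[[[0,0,0,0,0,-0.64,0.7],[0,0,0,0,0,-0.64,0.7],[-0.0157,-0.0469,0.0005,0,0,0,0.7],[-0.0157,-0.0469,0.0005,0,0,0,0.7],[-0.0157,-0.0469,0.0005,0,0,0,0.7],[-0.0157,-0.0469,0.0005,0,0,0,0.7],[-0.0157,-0.0469,0.0005,0,0,0,0.7],[-0.0157,-0.0469,0.0005,0,0,0,0.7],[-0.0157,-0.0469,0.0005,0,0,0,0.7],[-0.0157,-0.0469,0.0005,0,0,0,0.7],[-0.0157,-0.0469,0.0005,0,0,0,0.7],[-0.0157,-0.0469,0.0005,0,0,0,0.7],[-0.0157,-0.0469,0.0005,0,0,0,0.7],[-0.0157,-0.0469,0.0005,0,0,0,0.7],[-0.0157,-0.0469,0.0005,0,0,0,0.7],[0,0,0.04,0,0,0,0.7],[0,0,0.04,0,0,0,0.7],[0,0,0,0,0,0,0.7]]]'; python3 - <<'E'
from h import *
go(.560,-.146,.022,174)
s=snap("wrist");save("w2.png",s["pixels"]);np.savez("w2.npz",**{k:np.array(v) for k,v in s.items()})
go(.560,-.146,.022,174)
E
```

```text
t: 6.35
tcp_pos: [0.5545, -0.1462, 0.1085]
tool_rot: [0.053, 0.999, 0.002, -0.006]
force: [0.1, 0.1, -0.2]
finger_gap: 0.7
gripper_force: 0.0
tcp [ 0.5545 -0.1462  0.1085] yaw 173.9 q6 -1.92 t 6.35 F [ 0.06  0.15 -0.2 ] gap 0.6998559810765101 tilt 0.7
 turn total(z) -0.01  shift after turn (fraction) [-0.008   0.0005  0.1081]  before turn [-0.008   0.0005  0.1081] dist 0.087
tcp [ 0.5561 -0.1466  0.1108] yaw 174.0 q6 -1.92 t 6.4 F [-0.14  0.33 -0.18] gap 0.6971989680168622 tilt 0.45
 turn total(z) -0.00  shift after turn (fraction) [-0.0055  0.0009  0.1109]  before turn [-0.0055  0.0009  0.1109] dist 0.089
```

View pics/w2.png

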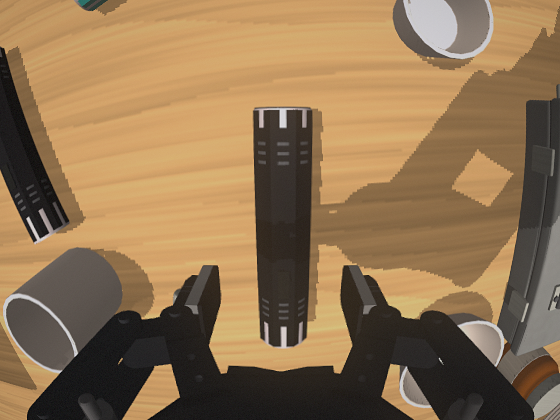

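The wrist picture shows the middle torch between the pads, ends at (283,108) and (285,345), with the mug at (65,310) and the bowl at (460,360) clear of the fingers. I'll grasp and weigh it.

```bash
python3 -m pendant '[[[0,0,0.03,0,0,0,0.7],[0,0,0.03,0,0,0,0.7],[0,0,0.025,0,0,0,0.7],[0,0,0.014,0,0,0,0.7],[0,0,0.008,0,0,0,0.7],[0,0,0,0,0,0,0.7],[0,0,0,0,0,0,0.2],[0,0,0,0,0,0,0.2],[0,0,0,0,0,0,0.2],[0,0,0,0,0,0,0.2],[0,0,0,0,0,0,0.2]]]' 60; python3 -m pendant '[[[0,0,-0.02,0,0,0,0.2],[0,0,-0.03,0,0,0,0.2],[0,0,0,0,0,0,0.2],[0,0,0,0,0,0,0.2],[0,0,0,0,0,0,0.2],[0,0,0,0,0,0,0.2],[0,0,0,0,0,0,0.2]]]';  python3 -c "
from h import *
go(.560,-.146,.022,174)
s=monitor.sense();print(s['ft_torque'],s['tau'])"
```

```text
t: 7.5
tcp_pos: [0.5594, -0.1472, 0.0296]
tool_rot: [0.053, 0.999, -0.0, 0.001]
force: [-0.6, 2.7, 7.1]
finger_gap: 0.424
gripper_force: 61.4
t: 8.2
tcp_pos: [0.558, -0.1473, 0.0671]
tool_rot: [0.052, 0.999, 0.0, -0.001]
force: [0.2, 0.1, -4.4]
finger_gap: 0.427
gripper_force: 61.4
tcp [ 0.558  -0.1473  0.0671] yaw 174.0 q6 -1.92 t 8.2 F [ 0.25  0.06 -4.4 ] gap 0.42746489989766046 tilt 0.11
 turn total(z) -0.00  shift after turn (fraction) [-0.0024  0.0018  0.0563]  before turn [-0.0024  0.0018  0.0563] dist 0.045
[0.00235134 0.0388271  0.03847251] [ 4.75635679e-03 -4.72239304e+01 -1.08029142e+01 -4.66867750e-04
  1.45702658e-02 -3.15424932e-04]
```

The middle torch weighs 4.4 N against about 1.6 N for the left one, so it has the pack. I'll carry it to above the clips.

```bash
python3 -m pendant '[[[0,0,-0.04,0,0,0,0.2],[0,0,-0.05,0,0,0,0.2],[0,0,-0.05,0,0,0,0.2],[0,0,-0.03,0,0,0,0.2],[0,0,0,0,0,0,0.2]]]' 90;  python3 -c "
from h import *
go(.589,.131,.19,178.7)"
```

```text
t: 8.7
tcp_pos: [0.5609, -0.1485, 0.2076]
tool_rot: [0.052, 0.999, -0.002, 0.004]
force: [0.9, -1.0, -4.9]
finger_gap: 0.415
gripper_force: 93.7
tcp [ 0.5609 -0.1485  0.2076] yaw 174.0 q6 -1.92 t 8.7 F [ 0.93 -1.02 -4.91] gap 0.4149507351336637 tilt 0.49
 turn total(z) -0.68  shift after turn (fraction) [-0.027   0.3502  0.021 ]  before turn [0.0017 0.3512 0.021 ] dist 0.281
```

```bash
python3 -m pendant '[[[0,0,0,0,0,-0.68,0.2],[-0.003,0.0389,0.001,0,0,0,0.2],[-0.003,0.0389,0.001,0,0,0,0.2],[-0.003,0.0389,0.001,0,0,0,0.2],[-0.003,0.0389,0.001,0,0,0,0.2],[-0.003,0.0389,0.001,0,0,0,0.2],[-0.003,0.0389,0.001,0,0,0,0.2],[-0.003,0.0389,0.001,0,0,0,0.2],[-0.003,0.0389,0.001,0,0,0,0.2],[-0.003,0.0389,0.001,0,0,0,0.2],[0,0,0,0,0,0,0.2],[0,0,0,0,0,0,0.2],[0,0,0,0,0,0,0.2]]]'; python3 - <<'E'
from h import *
go(.589,.131,.16,178.7)
s=snap("wrist");save("w3.png",s["pixels"],1.4);np.savez("w3.npz",**{k:np.array(v) for k,v in s.items()})
s=snap("side");save("side2.png",s["pixels"][80:240,200:400],4);np.savez("side2.npz",**{k:np.array(v) for k,v in s.items()})
go(.589,.131,.16,178.7)
E
```

```text
t: 10.0
tcp_pos: [0.5858, 0.1313, 0.1953]
tool_rot: [0.012, 1.0, -0.0, -0.002]
force: [-0.2, -0.5, -3.8]
finger_gap: 0.415
gripper_force: 93.7
tcp [0.5858 0.1313 0.1953] yaw 178.7 q6 -1.51 t 10.0 F [-0.2  -0.52 -3.82] gap 0.4150729388424544 tilt 0.18
 turn total(z) -0.01  shift after turn (fraction) [-0.0041 -0.0002  0.0441]  before turn [-0.0041 -0.0002  0.0441] dist 0.035
tcp [0.5864 0.1309 0.1961] yaw 178.6 q6 -1.51 t 10.1 F [ 0.19 -0.5  -3.87] gap 0.4106175748031414 tilt 0.09
 turn total(z) -0.02  shift after turn (fraction) [-0.0034  0.0002  0.0451]  before turn [-0.0034  0.0003  0.0451] dist 0.036
```

View pics/w3.png

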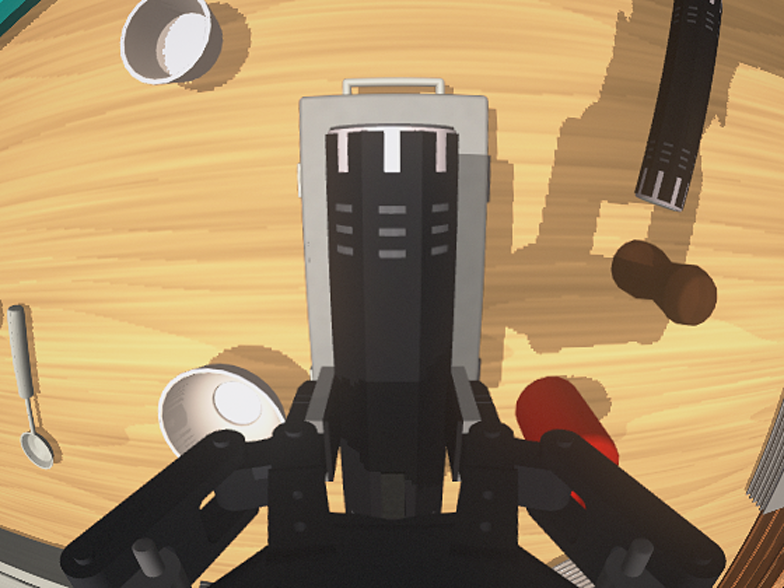

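View pics/side2.png

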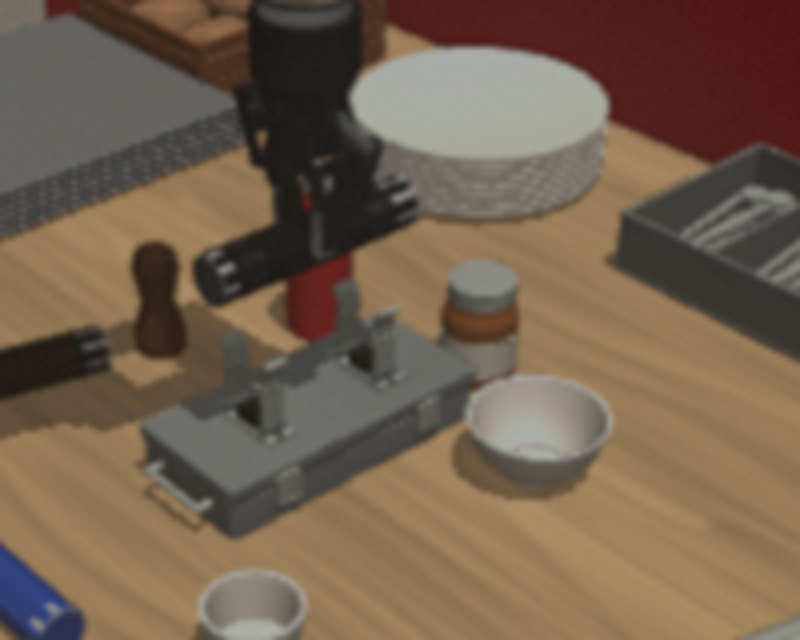

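In the wrist picture the torch lies level along the box, its end face spanning (327,130) to (457,130), with the lid behind it from (302,98) to (488,98). In the side picture it hangs level above the clips, ends at (222,275) and (400,200). I'll fit torch and lid from the depth data.

```bash
cat > f.py <<'E'
from h import *
def fcloud(s):
    d=s["depth"];K=np.array(s["intrinsics"]);v,u=np.indices(d.shape)
    x=(u-K[0,2])/K[0,0];y=(v-K[1,2])/K[1,1];th=np.hypot(x,y)+1e-9;t=np.tan(np.minimum(th,1.4))/th
    return np.stack([x*t*d,y*t*d,d],-1)@att(s).T+np.array(s["eye"])
def edges(P,lo,hi,ax,bins,m):
    p=P[m&(P[...,2]>lo)&(P[...,2]<hi)]
    out=[]
    for a in bins:
        q=p[abs(p[:,0]-a)<.004]
        if len(q)>5: out.append((a,q[:,1].min(),q[:,1].max(),np.median(q[:,2]),q[:,2].max(),len(q)))
    return np.array(out)
E
python3 - <<'E'
from f import *
s=dict(np.load("w3.npz"));P=fcloud(s);v,u=np.indices(P.shape[:2])
m=(u>190)&(u<380)&(P[...,0]<.72)
np.set_printoptions(suppress=True,precision=4)
dark=s["pixels"].max(2)<90
print("torch\n",edges(P,.16,.235,0,np.arange(.49,.60,.01),m&(v<270)))
print("lid\n",edges(P,.044,.056,0,np.arange(.47,.62,.012),m))
tb=edges(P,.0,.0,0,[],m)
mm=m&(P[...,2]>.15)&(v<90);p=P[mm];print("front end x",np.percentile(p[:,0],[0,1,5]))
S=dict(np.load("side2.npz"));Q=cloud(S);v,u=np.indices(Q.shape[:2])
mk=(Q[...,2]>.155)&(Q[...,2]<.22)&(Q[...,0]>.45)&(Q[...,0]<.72)&(abs(Q[...,1]-.131)<.04)
for a in np.arange(.5,.69,.02):
    q=Q[mk&(abs(Q[...,0]-a)<.006)]
    if len(q): print(round(a,3),q.min(0),q.max(0),len(q))
print(Q[mk][:,0].min(),Q[mk][:,0].max())
E
```

```text
torch
 [[   0.5       0.1137    0.1519    0.2034    0.2071 1687.    ]
 [   0.51      0.1136    0.1519    0.2038    0.2067 1983.    ]
 [   0.52      0.1137    0.1519    0.2037    0.2067 1931.    ]
 [   0.53      0.1131    0.1514    0.2037    0.2066 1860.    ]
 [   0.54      0.1129    0.1511    0.2037    0.2068 1751.    ]
 [   0.55      0.1128    0.1508    0.2037    0.2064 1623.    ]
 [   0.56      0.1124    0.1506    0.2036    0.2064 1494.    ]
 [   0.57      0.1072    0.1504    0.2007    0.2063  906.    ]]
lid
 [[   0.47      0.0771    0.1909    0.0507    0.0533 1005.    ]
 [   0.482     0.0767    0.1906    0.051     0.0536 1245.    ]
 [   0.494     0.0772    0.1906    0.051     0.0533  365.    ]
 [   0.506     0.0749    0.1905    0.0509    0.0528  356.    ]
 [   0.518     0.0735    0.1908    0.0509    0.0533  371.    ]
 [   0.53      0.0739    0.1898    0.051     0.0526  355.    ]
 [   0.542     0.0756    0.19      0.051     0.0532  351.    ]
 [   0.554     0.0758    0.189     0.051     0.0532  337.    ]
 [   0.566     0.0757    0.1894    0.0511    0.0532  340.    ]
 [   0.578     0.0757    0.1898    0.051     0.0528  328.    ]
 [   0.59      0.0746    0.1894    0.051     0.0529  323.    ]
 [   0.602     0.0744    0.1891    0.051     0.0535  327.    ]
 [   0.614     0.0741    0.1883    0.051     0.0525  304.    ]]
front end x [0.4966 0.4968 0.497 ]
0.5 [0.4958 0.1118 0.166 ] [0.506  0.1495 0.2045] 113
0.52 [0.514  0.1104 0.1685] [0.5259 0.1394 0.205 ] 55
0.54 [0.5342 0.109  0.1661] [0.5458 0.1364 0.2054] 51
0.56 [0.554  0.1111 0.1663] [0.5659 0.1371 0.2045] 50
0.58 [0.5741 0.0984 0.1696] [0.5859 0.1622 0.22  ] 124
0.6 [0.595  0.1087 0.1698] [0.6059 0.1503 0.2191] 16
0.62 [0.6144 0.1077 0.1663] [0.626  0.121  0.2015] 31
0.64 [0.6343 0.1074 0.165 ] [0.6457 0.123  0.2048] 37
0.66 [0.6545 0.108  0.1709] [0.6656 0.1344 0.204 ] 39
0.68 [0.6745 0.1088 0.1678] [0.6773 0.1294 0.202 ] 11
0.4958044710093895 0.6772970322496058
```

```bash
python3 -m pendant '[[[-0.003,0.001,0.02,0,0,0,0.2],[0,0,0.03,0,0,0,0.2],[0,0,0.02,0,0,0,0.2],[0,0,0,0,0,0,0.2],[0,0,0.007,0,0,0,0.2],[0,0,0.007,0,0,0,0.2],[0,0,0.007,0,0,0,0.2],[0,0,0.007,0,0,0,0.2],[0,0,0.007,0,0,0,0.2],[0,0,0,0,0,0,0.2]]]' 110;  python3 -c "
from h import *
go(.589,.132,.094,178.7)"
```

```text
t: 11.1
tcp_pos: [0.5908, 0.1327, 0.1138]
tool_rot: [0.012, 1.0, 0.0, 0.002]
force: [0.4, -0.5, 1.6]
finger_gap: 0.406
gripper_force: 113.5
tcp [0.5908 0.1327 0.1138] yaw 178.7 q6 -1.51 t 11.1 F [ 0.45 -0.45  1.59] gap 0.40607635511978607 tilt 0.23
 turn total(z) -0.00  shift after turn (fraction) [ 0.0023 -0.001   0.0248]  before turn [ 0.0023 -0.001   0.0248] dist 0.02
```

```bash
python3 -m pendant '[[[0,0,0.007,0,0,0,0.2],[0,0,0.007,0,0,0,0.2],[0,0,0.007,0,0,0,0.2],[0,0,0.004,0,0,0,0.2],[0,0,0,0,0,0,0.2]]]';python3 -m pendant '[[[0,0,0.004,0,0,0,0.2],[0,0,0,0,0,0,0.2],[0,0,0,0,0,0,0.2]]]'
```

```text
t: 11.6
tcp_pos: [0.5889, 0.1327, 0.0939]
tool_rot: [0.011, 1.0, -0.0, -0.0]
force: [-1.4, 0.3, 10.5]
finger_gap: 0.409
gripper_force: 114.6
t: 11.9
tcp_pos: [0.5889, 0.1327, 0.0938]
tool_rot: [0.011, 1.0, -0.0, 0.0]
force: [-6.7, -1.2, 27.7]
finger_gap: 0.404
gripper_force: 116.8
```

```bash
python3 -m pendant '[[[0,0,-0.003,0,0,0,0.2],[0,0,0,0,0,0,0.75],[0,0,0,0,0,0,0.75],[0,0,0,0,0,0,0.75],[0,0,0,0,0,0,0.75],[0,0,-0.02,0,0,0,0.75],[0,0,-0.04,0,0,0,0.75],[0,0,-0.05,0,0,0,0.75],[0,0,-0.05,0,0,0,0.75],[0,0,0,0,0,0,0.75],[0,0,0,0,0,0,0.75]]]' 40; python3 - <<'E'
from f import *
np.set_printoptions(suppress=True,precision=4)
go(.589,.132,.094,178.7)
s=snap("wrist");P=fcloud(s);v,u=np.indices(P.shape[:2])
c=s["pixels"];S=snap("side")
a=cv2.resize(c,(600,450));b=cv2.resize(S["pixels"][110:230,200:360],(600,450),interpolation=cv2.INTER_CUBIC);save("end.png",np.vstack([a[:300],b[:300]]))
m=(u>190)&(u<380)
print("torch\n",edges(P,.086,.13,0,np.arange(.49,.63,.02),m))
print("lid\n",edges(P,.044,.056,0,np.arange(.47,.62,.02),m))
p=P[m&(P[...,2]>.085)&(v<200)];print(p[:,0].min())
E
```

```text
t: 13.0
tcp_pos: [0.5895, 0.1328, 0.2209]
tool_rot: [0.012, 1.0, 0.0, 0.001]
force: [0.5, -0.5, -0.8]
finger_gap: 0.752
gripper_force: 0.0
tcp [0.5895 0.1328 0.2209] yaw 178.7 q6 -1.51 t 13.0 F [ 0.47 -0.48 -0.85] gap 0.7515716176630021 tilt 0.11
 turn total(z) -0.00  shift after turn (fraction) [ 0.0009 -0.001   0.1586]  before turn [ 0.0009 -0.001   0.1586] dist 0.127
torch
 [[  0.51     0.1155   0.1533   0.1017   0.1051 508.    ]
 [  0.53     0.1042   0.1636   0.1034   0.1186 864.    ]
 [  0.55     0.1148   0.1519   0.1018   0.1049 479.    ]
 [  0.57     0.114    0.1518   0.1014   0.1052 452.    ]
 [  0.59     0.1139   0.1516   0.1018   0.1048 429.    ]
 [  0.61     0.1138   0.1507   0.1018   0.1054 391.    ]
 [  0.63     0.102    0.1521   0.1017   0.1177 432.    ]]
lid
 [[   0.47      0.0775    0.191     0.0507    0.053   810.    ]
 [   0.49      0.0771    0.1911    0.051     0.0534 1085.    ]
 [   0.51      0.0743    0.1908    0.051     0.0529  626.    ]
 [   0.53      0.0753    0.1896    0.051     0.0554  390.    ]
 [   0.55      0.0756    0.1888    0.051     0.0526  349.    ]
 [   0.57      0.0765    0.1893    0.0511    0.0534  584.    ]
 [   0.59      0.0747    0.1888    0.051     0.0533  575.    ]
 [   0.61      0.0746    0.1883    0.051     0.0536  539.    ]]
0.4997179076463163
```

View pics/end.png

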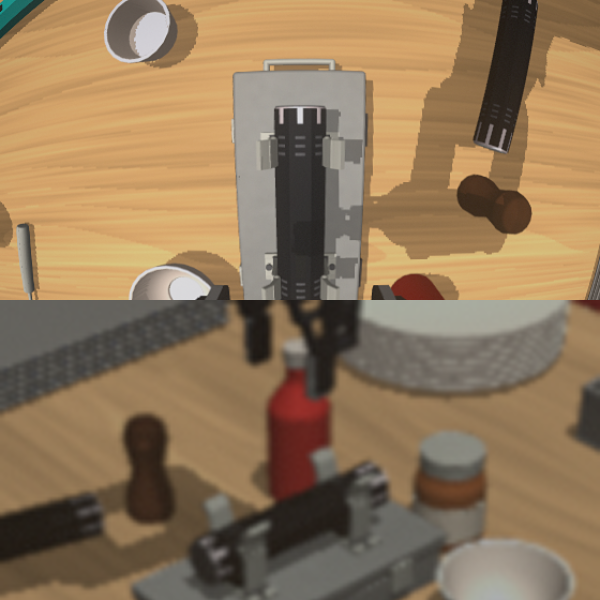

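The torch lies level in both clips at (300,107) to (300,300), its top at about 0.102 m, so its centre is at 0.083 m as required. The left torch lies flat at (510,80) and the bystanders stand where they were.

```bash
python3 -c "
from station import job
print(job.sign_off())"
```

```text
the job is handed in; nothing more can be done
None
```

I pressed the middle torch, the one with the battery pack (4.4 N against about 1.6 N for the left one; the right one was neither weighed nor touched), fully home into both clips, left the other two flat on the table with nothing seen knocked or shoved, and handed the job in at about 13 s; the hand-in gave no verdict.

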